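Hang the tube shelf on its two hooks

TASK

Pick up the wide tube shelf by the grey grip in the middle of its rod and hang the rod in both hooks of the slotted stand, pressing it down past the spring catches until both ends are fully home. While still holding it, lean on it evenly with about 15 N for about a second to prove that both hooks carry load, then let go and leave it hanging. Never load either hook with more than 25 N, and do not disturb the other things on the bench.

Things in the scene. Friction and masses are not known exactly. Their poses are not given: they have to be found in the camera images.
- shelf: hanging tube shelf, 0.35 to 0.55 kg, standing on the table: white plastic tray 70 (x) x 196 (y) x 24 mm, thin steel struts at both ends (y = +-100 mm) up to a straight round steel rod, 10 mm thick and 290 mm long along y, axis 100 mm above the tray's underside. Origin: centre of the tray's underside; z up, y along the rod. It is symmetric: either end may go in either hook. The struts keep the rod's ends free, so it may hang up to 15 mm off-centre
- grip (a point): centre of the grey plastic grip block in the middle of the rod, 14 (x) x 70 (y) x 26 mm high, 102 mm above the tray's underside; free space 65 mm below it. Pinch across its x faces from above
- rod_left (a point): point on the rod's axis 125 mm from its middle, at the shelf's +y side; this point is to lie in a hook
- rod_right (a point): the same at the shelf's -y side
- stand: fixed stand: steel base 150 x 300 x 8 mm, two white slotted uprights 26 mm wide and 166 mm high at y = +-125 mm, 83 mm behind the hooks (+x). Origin on the table, under the middle between the hooks; y runs along the line of the hooks, x away from the robot. The hung shelf's tray clears the base by 18 to 35 mm; the hooks reach up to 195 mm above the table
- hook_left: steel hook at the +y end of the stand. A fixed frame, axes as stand; origin = axis of the rod when home at the middle setting, 135 mm above the table. Its upward-open U cradle (14 mm wide in y, throat 15 mm in x for the 10 mm rod) was clamped on by hand: its true height is up to 8 mm above or below this, each hook differently, NOT measured; it stays put under load
- hook_right: steel hook at the -y end of the stand. A fixed frame, axes as stand; origin = axis of the rod when home at the middle setting, 135 mm above the table. Its upward-open U cradle (14 mm wide in y, throat 15 mm in x for the 10 mm rod) was clamped on by hand: its true height is up to 8 mm above or below this, each hook differently, NOT measured; it stays put under load
- mouth_left (a point): fixed point 48 mm above that hook's origin, at its mouth, flared to about 35 mm (x). Below: straight walls, and in the back wall a sprung 12 mm round catch 15 mm above the home rod axis, leaving a 9 mm gap. Under its weight alone the shelf stays on the catches, rod about 22 mm too high; pressed with roughly 4 to 9 N per hook it slips past and drops home, and the catch springs back above it
- mouth_right (a point): fixed point 48 mm above that hook's origin, at its mouth, flared to about 35 mm (x). Below: straight walls, and in the back wall a sprung 12 mm round catch 15 mm above the home rod axis, leaving a 9 mm gap. Under its weight alone the shelf stays on the catches, rod about 22 mm too high; pressed with roughly 4 to 9 N per hook it slips past and drops home, and the catch springs back above it
- small_bottle: bystander: small bottle with blue cap, 32 mm wide, 62 mm high, standing between shelf and stand; origin under its centre
- beaker: bystander: clear beaker, 64 mm wide, 85 mm high, at the back; origin under its centre
- media_bottle: bystander: glass bottle with blue cap, 80 mm wide, 170 mm high, at the back; origin under its centre
- tip_box: bystander: closed tip box 85 x 120 x 90 mm, at the back; origin under its centre
- tube_block: bystander: green tube block 70 x 110 x 28 mm, at the right (-y) side; origin under its centre
- pipette: bystander: pipette lying at the left (+y) side, 225 mm long, 26 mm high; origin under its middle
- jar: bystander: jar with white cap, 60 mm wide, 65 mm high, at the back; origin under its centre

How it is judged:
By the outcome, as a careful person would: the job done as asked, in the order asked, and still so for the second after the job is handed in, with the robot touching nothing.
It also fails if it takes over 64 s, if anything falls off the work surface, if the arm or the gripper's body presses on something with over 40 N, if the wrist force passes 120 N, or if a joint passes its speed limit or range.

ROBOT

A 7-joint arm with a two-finger parallel gripper is mounted at the origin on the work surface. World frame = base frame: x ahead of the robot, y to its left, z up, the work surface at z = 0. Lengths are in m, angles in degrees, forces in N, time in s.
With the tool pointing down it reaches from about 0.425 to 0.875 m from the base axis. Payload 4.7 kg.
Tool frame: the origin (TCP) lies midway between the tips of the shut fingers; the grasp point (between the pads) lies 19 mm behind it; z points along the fingers, y is the direction in which the jaws open and shut (so a half turn about z gives the same grasp; the last joint's range is limited). The gripper opens to 87 mm and grips with 3 to 60 N. Pads are 19 mm wide; open, the fingers measure 117 mm over their backs; the gripper's body (75 mm by 190 mm) begins 51 mm behind the grasp point.
Start: joints at [67.214, 18.392, -4.016, 83.108, 1.295, 78.541, -3.26], TCP at [0.26, -0.596, 0.202] pointing down, gripper open.
Joint ranges: [-163.93, 163.93], [-17.29, 119.83], [-79.2, 71.16], [3.27, 140.29], [-89.18, 269.18], [5.43, 117.66], [-154.24, 154.24]. Speed limits (degrees/s): [147.25, 147.25, 180, 180, 180, 180, 180].

INTERFACE

Orientations are given as [roll, pitch, yaw] about the fixed x, y, z axes, in that order (R = Rz(yaw) Ry(pitch) Rx(roll)).
In Python, from cell import env gives the robot as it stands. The module is installed in compiled form; this text tells all that it offers.
- The arm moves only by the tool servo_tool, never from a script. Its argument "plan" is a list of rows, each a list of 3 entries, a list of its own where there are three numbers: the opening, from 0 (shut) to 1 (fully open), then the shift along the tool's x, y, z in cm, then the turn, a rotation vector about the tool's x, y, z in degrees. A call has 1 to 20 rows; each row shifts and turns the pose as measured when the row begins, along the tool's axes as they then stand; what a row does not reach is not made up. A row lasts 1/12 s, in which the tool goes at most 41.7 mm and 7.16 degrees, less where a joint would pass 70% of its speed; a pose out of reach is approached as far as the arm can. A call is refused whole if a number of a shift passes 4.17 or a number of a turn 7.16, either way. A call with a gripper value outside its range is refused whole. The fingers move at their own pace and stop on an object; "force" is the grip in N (left out, the last holds). Time passes only in rows, so rows that do not move let the fingers close. It gives the time, the measured TCP pose, the force and the opening at its end, in the units of the state.
- env.get_obs(): the state, without advancing time (a new reading comes with each control period).
- env.read_camera(name): name is "scene" or "top" or "wrist"; returns a dict with "image" (400x640x3 uint8, blue, green, red), "fx", "fy", "cx", "cy" (pixels), "rvec" (rotation vector, rad) and "tvec" (3), from world to camera coordinates, as OpenCV has them; the wrist camera has in their place "T_tool_cam" (4x4, takes a point from camera to tool coordinates, whose origin is the TCP and whose axes are the flange's). Camera axes: x right, y down, z forward; pixel columns grow to the right and rows downward; lengths in m; the calibration is good to about 2 mm. A picture is of the moment at which its call begins: read the wrist's pose just before it. There is no depth.
- env.sign_off(): hands the job in, once; it reports no verdict.
The state is a dict: "time_s": time; "qpos": joint angles; "joint_velocities": joint speeds; "effort": joint torques, N m; "tool_pos": TCP position; "tool_rot": TCP orientation; "force": force on the tool from outside, world axes, zero at the start; "wrist_torque": the same for the moment, N m; "grip_width": finger opening in m.
Only numpy, scipy, OpenCV 4.12 (cv2) and the standard library are available. Lean on these libraries where they do the work, as an engineer would, in place of code of your own. Each camera call takes 0.05 s, during which the arm holds its last target. There are 200 camera calls.

## Working session

There is one attempt and no reset: what is moved stays moved. The work goes in short steps, Python scripts to look and compute and a tool call to move; the robot and the scene stay as the last step left them, time stands still between calls to the robot, and variables do not carry over. Pictures are saved under pics/ and viewed, about 8 in all and at most 12, crops included, and the job is handed in when it is done.

Besides the shell and the picture viewer there is one more tool, called after "Call:" by a JSON object that holds its "op" and its "data", one argument or row to a line. servo_tool: Moves the arm, as the interface text tells. Its arguments: {"type":"object","properties":{"plan":{"type":"array"},"force":{"type":"number"}},"required":["plan"]}

```bash
mkdir -p pics
cat > h.py <<'E'
import numpy as np, cv2
from scipy.spatial.transform import Rotation as R
from cell import env
def cam(n):
    o=env.get_obs(); c=env.read_camera(n)
    K=np.array([[c['fx'],0,c['cx']],[0,c['fy'],c['cy']],[0,0,1.]])
    if 'rvec' in c:
        Rm=cv2.Rodrigues(np.array(c['rvec'],float))[0]; t=np.array(c['tvec'],float).ravel()
    else:
        T=np.eye(4);T[:3,:3]=R.from_euler('xyz',o['tool_rot'],degrees=True).as_matrix();T[:3,3]=o['tool_pos']
        T=np.linalg.inv(T@np.array(c['T_tool_cam'])); Rm=T[:3,:3];t=T[:3,3]
    return c['image'],K,Rm,t
def ray(C,uv):
    _,K,Rm,t=C; d=Rm.T@np.linalg.inv(K)@np.array([uv[0],uv[1],1.]); return -Rm.T@t,d/np.linalg.norm(d)
def onz(C,uv,z):
    o,d=ray(C,uv); return o+d*(z-o[2])/d[2]
def tri(rays):
    A=np.zeros((3,3));b=np.zeros(3)
    for o,d in rays:
        P=np.eye(3)-np.outer(d,d);A+=P;b+=P@o
    x=np.linalg.solve(A,b); return x,[round(1000*np.linalg.norm((np.eye(3)-np.outer(d,d))@(x-o)),1) for o,d in rays]
def proj(C,p):
    _,K,Rm,t=C; q=K@(Rm@np.array(p)+t); return q[:2]/q[2]
E
python3 - <<'E'
from h import *
print(env.get_obs())
for n in ('scene','top'):
    C=cam(n); cv2.imwrite(f'pics/{n}0.png',C[0]); print(n,C[1][0,0],-C[2].T@C[3],C[2][2])
E
```

```text
{'time_s': 0.0, 'qpos': array([67.2130013 , 18.43898072, -4.01550859, 83.17545578,  1.29331681,
       78.54139716, -3.26037672]), 'joint_velocities': array([ 0.02978417,  0.03004822, -0.03283041, -0.02478193,  0.05923287,
        0.02378865, -0.11844779]), 'effort': array([-8.47177180e-04, -4.91298580e+01, -4.04331805e-01, -3.12527490e+01,
       -6.37756381e-02,  4.37952520e-02,  1.59146066e-04]), 'tool_pos': array([ 0.25989256, -0.59512248,  0.20045759]), 'tool_rot': array([-1.79889318e+02,  4.18971571e-03,  2.35960302e+01]), 'force': array([ 0.33846095, -0.35479313,  0.65312059]), 'wrist_torque': array([-0.07090951,  0.00979083, -0.01821628]), 'grip_width': 0.08679575675409668}
scene 419.35138824857376 [ 1.2311904  -0.73600477  0.73061098] [-0.55426221  0.63789328 -0.53468267]
top 369.1584045314753 [ 0.37175103 -0.02273073  1.40677425] [ 0.19158125  0.00473915 -0.98146531]
```

View pics/scene0.png

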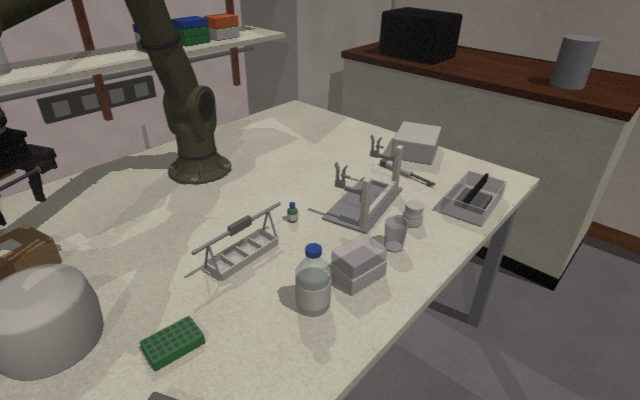

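View pics/top0.png

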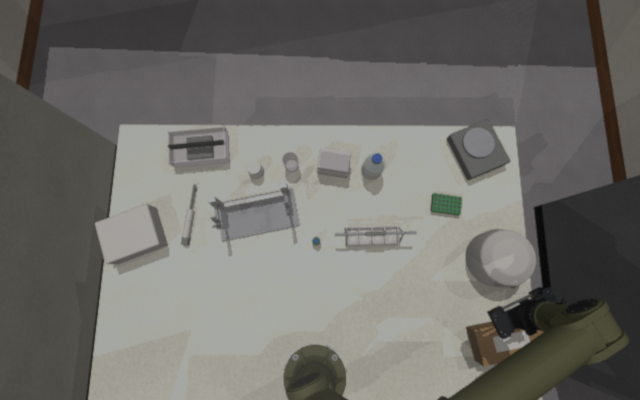

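The scene shows the shelf standing, with its rod from about (195,250) to (281,206) and the grip at (240,226). The stand is at about (365,190), and the small bottle is at (292,212). In the top view the rod runs from (336,234) to (415,233), the stand is at about (256,215) and the bottle is at (316,242). Next I'll view enlarged crops.

Run:
```python
from h import *
s=cv2.imread('pics/scene0.png');t=cv2.imread('pics/top0.png')
f=lambda im,x,y,w,h:cv2.resize(im[y:y+h,x:x+w],(400,300),interpolation=cv2.INTER_CUBIC)
o=np.vstack([np.hstack([f(s,180,195,120,90),f(s,305,125,120,90+0)]),np.hstack([f(t,325,200,100,75),f(t,205,175,100,75)])])
o=np.clip(o.astype(float)*1.5,0,255).astype(np.uint8)
cv2.imwrite('pics/c1.png',o)
```

```text
(no output)
```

View pics/c1.png

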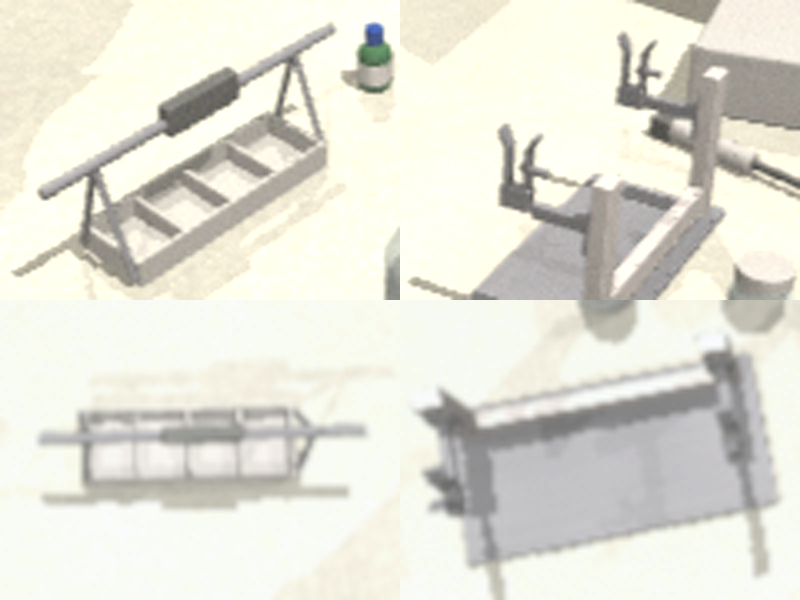

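The crops show the rod ends, grip, hooks and uprights clearly. In scene pixels the rod ends are at (193.5,253) and (279.6,204), and the hook bottoms at (340,182.6) and (374,153.5).

Run:
```python
from h import *
np.set_printoptions(precision=4,suppress=True)
S=cam('scene');T=cam('top')
P={'rodR':((193.5,252.9),(416.5,232.5)),'rodL':((279.6,204),(335,234.5)),'grip':((240,225.3),(375.8,233.3)),
'hookR':((340.1,180),(288.7,208.7)),'hookL':((374,151),(215,220)),
'upR':((305+207/3.333,125+180/3.333),(283.7,186.2)),'upL':((305+315/3.333,125+72/3.333),(212.5,200.5)),
'bottle':((305-13,195+30/3.333),(316.5,240))}
X={}
for k,(a,b) in P.items():
    X[k],e=tri([ray(S,a),ray(T,b)]); print(k,X[k],e)
for a,b in(('rodR','rodL'),('hookR','hookL'),('upR','upL')):
    d=X[b]-X[a]; print(a,np.linalg.norm(d),'mid',(X[a]+X[b])/2,'yaw of y',np.degrees(np.arctan2(-d[0],d[1])))
```

```text
rodR [ 0.5087 -0.3572  0.1015] [np.float64(2.0), np.float64(2.0)]
rodL [ 0.4997 -0.0702  0.0986] [np.float64(0.8), np.float64(0.8)]
grip [ 0.5043 -0.214   0.1034] [np.float64(0.9), np.float64(0.9)]
hookR [0.5838 0.0915 0.1413] [np.float64(0.0), np.float64(0.0)]
hookL [0.5368 0.3412 0.1335] [np.float64(9.4), np.float64(9.4)]
upR [0.6603 0.1101 0.1657] [np.float64(2.6), np.float64(2.6)]
upL [0.6094 0.3534 0.1652] [np.float64(3.2), np.float64(3.2)]
bottle [ 0.4827 -0.0047  0.0605] [np.float64(0.2), np.float64(0.2)]
rodR 0.28709250353567656 mid [ 0.5042 -0.2137  0.1001] yaw of y 1.7944877850225418
hookR 0.2541926904551346 mid [0.5603 0.2163 0.1374] yaw of y 10.66369407111725
upR 0.248650249647507 mid [0.6349 0.2317 0.1654] yaw of y 11.807337798593919
```

Call:
{"op": "servo_tool", "data": {
  "plan": [
    [1,[1.4,-3.2,0],[0,0,0]],
    [1,[1.4,-3.2,0],[0,0,0]],
    [1,[1.4,-3.2,0],[0,0,0]],
    [1,[1.4,-3.2,0],[0,0,0]],
    [1,[3.5,-1.4,0],[0,0,0]],
    [1,[3.5,-1.4,0],[0,0,0]],
    [1,[3.5,-1.4,0],[0,0,0]],
    [1,[3.5,-1.4,0],[0,0,0]],
    [1,[3.5,-1.4,0],[0,0,0]],
    [1,[3.5,-1.4,0],[0,0,0]],
    [1,[3.5,-1.4,0],[0,0,0]],
    [1,[3.5,-1.4,0],[0,0,0]],
    [1,[0,0,0],[0,0,-7]],
    [1,[0,0,0],[0,0,-7]],
    [1,[0,0,0],[0,0,-7]],
    [1,[0,0,0],[0,0,-7]],
    [1,[0,0,0],[0,0,-7]],
    [1,[0,0,0],[0,0,-7]],
    [1,[0,0,0],[0,0,-7]],
    [1,[0,0,0],[0,0,-7]]
  ],
  "force": 40
}}

```text
time_s: 1.87
tool_pos: [0.4786, -0.2206, 0.194]
tool_rot: [-179.6, -0.2, 79.8]
force: [0.3, -0.3, 1.1]
grip_width: 0.0873
```

Call:
{"op": "servo_tool", "data": {
  "plan": [
    [1,[0,2.5,0],[0,0,-6]],
    [1,[0,0,0],[0,0,-6]],
    [1,[0,0,0],[0,0,0]]
  ]
}}

```text
time_s: 2.12
tool_pos: [0.5027, -0.2252, 0.193]
tool_rot: [-179.6, -0.3, 92.5]
force: [-0.1, 0.7, -0.4]
grip_width: 0.0872
```

Run:
```python
from h import *
np.set_printoptions(precision=4,suppress=True)
C=cam('wrist');cv2.imwrite('pics/w0.png',np.clip(C[0]*1.4,0,255).astype(np.uint8));o=env.get_obs();print(o['tool_pos'],o['tool_rot'],o['force'],-C[2].T@C[3])
for p in([.504,-.214,.115],[.500,-.07,.1],[.5087,-.357,.1]): print(proj(C,p))
```

```text
[ 0.503  -0.2252  0.1929] [-179.6118   -0.3358   92.2837] [ 0.3112 -0.2725 -1.0456] [ 0.5017 -0.1474  0.3772]
[317.826  186.7471]
[320.995   17.1924]
[316.1924 306.5444]
```

View pics/w0.png

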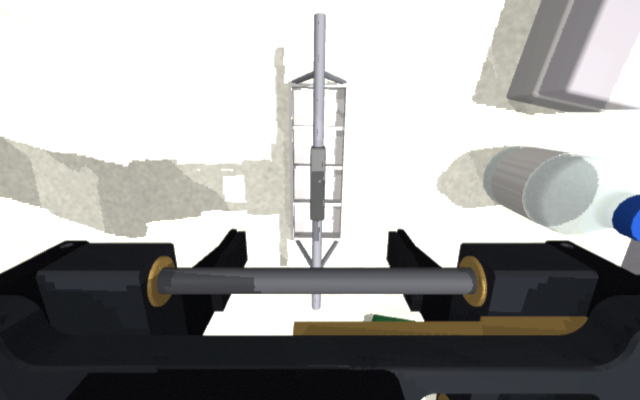

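The wrist view shows the rod vertical in the image from (320,15) to (316,308) and the grip at (317.5,184), within 3 px of the prediction. I'll go down and grip.

Call:
{"op": "servo_tool", "data": {
  "plan": [
    [1,[1.1,0.1,1.5],[0,0,0]],
    [1,[0,0,3],[0,0,0]],
    [1,[0,0,3],[0,0,0]],
    [1,[0,0,2.5],[0,0,0]],
    [1,[0,0,0.7],[0,0,0]],
    [1,[0,0,0],[0,0,0]]
  ]
}}

```text
time_s: 2.67
tool_pos: [0.5034, -0.2145, 0.085]
tool_rot: [-179.9, -0.1, 91.1]
force: [0.1, 0.4, 0.5]
grip_width: 0.0874
```

Call:
{"op": "servo_tool", "data": {
  "plan": [
    [0,[0,0,0.2],[0,0,0]],
    [0,[0,0,0],[0,0,0]],
    [0,[0,0,0],[0,0,0]],
    [0,[0,0,0],[0,0,0]],
    [0,[0,0,0],[0,0,0]],
    [0,[0,0,0],[0,0,0]],
    [0,[0,0,0],[0,0,0]],
    [0,[0,0,0],[0,0,0]]
  ],
  "force": 50
}}

```text
time_s: 3.33
tool_pos: [0.5074, -0.2169, 0.0903]
tool_rot: [179.6, 0.2, 90.8]
force: [0.5, -0.1, 0.1]
grip_width: 0.0413
```

Call:
{"op": "servo_tool", "data": {
  "plan": [
    [0,[0,-0.3,0.4],[0,0,0]],
    [0,[0,0,0],[0,0,0]],
    [0,[0,0,0],[0,0,0]],
    [0,[0,0,0],[0,0,0]],
    [0,[0,0,0],[0,0,0]],
    [0,[0,0,0],[0,0,0]],
    [0,[0,0,0],[0,0,0]],
    [0,[0,0,0],[0,0,0]]
  ]
}}

```text
time_s: 4.0
tool_pos: [0.5033, -0.2169, 0.0856]
tool_rot: [179.7, 0.2, 90.7]
force: [-1.0, 0.9, 0.5]
grip_width: 0.013
```

Call:
{"op": "servo_tool", "data": {
  "plan": [
    [0,[0,0,-1],[0,0,0]],
    [0,[0,0,-2],[0,0,0]],
    [0,[0,0,-3],[0,0,0]],
    [0,[0,0,-3],[0,0,0]],
    [0,[0,0,-3],[0,0,0]],
    [0,[0,0,-2.5],[0,0,0]],
    [0,[0,0,-1],[0,0,0]],
    [0,[0,0,0],[0,0,0]],
    [0,[0,0,0],[0,0,0]]
  ]
}}

```text
time_s: 4.75
tool_pos: [0.4976, -0.2137, 0.2427]
tool_rot: [-179.6, -0.2, 90.9]
force: [0.6, 0.6, -4.7]
grip_width: 0.0133
```

Call:
{"op": "servo_tool", "data": {
  "plan": [
    [0,[1.5,0.3,-0.3],[0,0,0]],
    [0,[3,0.4,-0.3],[0,0,0]],
    [0,[3.5,0.4,-0.3],[0,0,0]],
    [0,[3.5,0.4,0],[0,0,0]],
    [0,[3.5,0.4,0],[0,0,0]],
    [0,[3.5,0.4,0],[0,0,0]],
    [0,[3.5,0.4,0],[0,0,0]],
    [0,[3.5,0.4,0],[0,0,0]],
    [0,[3.5,0.4,0],[0,0,0]],
    [0,[3.5,0.4,0],[0,0,0]],
    [0,[3.5,0.4,0],[0,0,0]],
    [0,[3.5,0.4,0],[0,0,0]],
    [0,[2,0.4,0],[0,0,0]],
    [0,[0.5,0,0],[0,0,-4]],
    [0,[0,0,0],[0,0,-4]],
    [0,[0,0,0],[0,0,-2.5]],
    [0,[0,0,0],[0,0,0]]
  ]
}}

```text
time_s: 6.17
tool_pos: [0.525, 0.2217, 0.213]
tool_rot: [-176.5, -1.0, 101.7]
force: [0.2, -2.0, -3.7]
grip_width: 0.0134
```

Run:
```python
from h import *
np.set_printoptions(precision=4,suppress=True)
f=lambda im,x,y,w,h,W,H:np.clip(cv2.resize(im[y:y+h,x:x+w],(W,H),interpolation=cv2.INTER_CUBIC)*1.4,0,255).astype(np.uint8)
S=cam('scene');T=cam('top');W=cam('wrist');o=env.get_obs();print(o['tool_pos'],o['tool_rot'],o['force'],o['wrist_torque'])
cv2.imwrite('pics/s2.png',S[0]);cv2.imwrite('pics/t2.png',T[0])
cv2.imwrite('pics/c2.png',np.vstack([np.hstack([f(S[0],300,90,120,90,400,300),f(T[0],200,160,100,75,400,300)]),np.hstack([f(W[0],0,0,640,400,480,300),np.zeros((300,320,3),np.uint8)])]))
```

```text
[0.5252 0.2215 0.2138] [-176.546    -1.0699  101.4732] [ 0.1171  0.2311 -3.8223] [-0.1865 -0.2571 -0.0078]
```

View pics/c2.png

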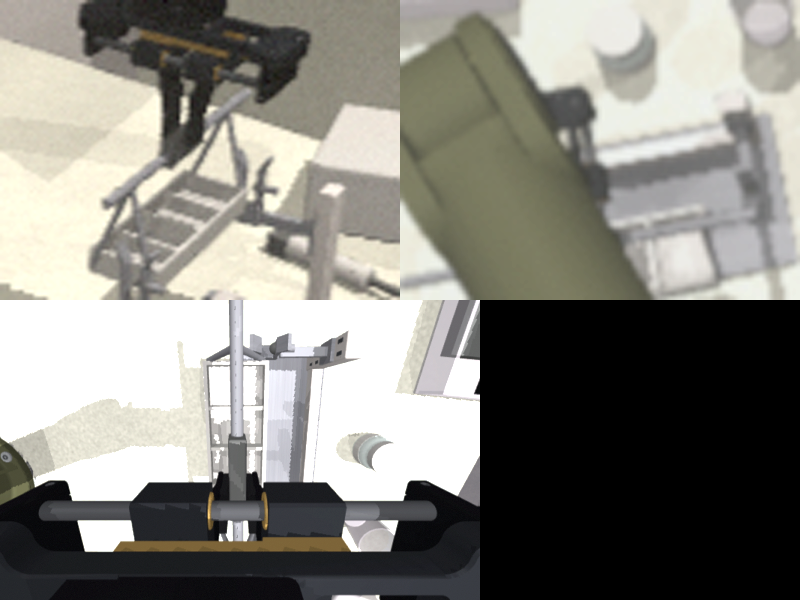

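The rod is clear of the hooks and about 3 cm in front of them. The hand sank to 0.213 and rolled 3.5°. The left hook shows in the wrist view near (350,60) full-res. I'll level the hand, raise it and measure the hooks.

Call:
{"op": "servo_tool", "data": {
  "plan": [
    [0,[0,0,-2],[-1.8,-0.5,0]],
    [0,[0,0,-1],[-1.7,-0.6,0]],
    [0,[0,0,0],[0,0,0]],
    [0,[0,0,0],[0,0,0]]
  ]
}}

```text
time_s: 6.65
tool_pos: [0.5258, 0.2198, 0.2417]
tool_rot: [-179.9, -0.0, 101.1]
force: [0.9, -0.2, -3.9]
grip_width: 0.0136
```

Run:
```python
from h import *
np.set_printoptions(precision=4,suppress=True)
g=lambda im:np.clip(im.astype(float)*1.2,0,255).astype(np.uint8)
f=lambda im,x,y,w,h,W,H:g(cv2.resize(im[y:y+h,x:x+w],(W,H),interpolation=cv2.INTER_CUBIC))
S=cam('scene');W=cam('wrist');o=env.get_obs();print(o['tool_pos'],o['tool_rot'],o['force'],o['wrist_torque'])
cv2.imwrite('pics/s3.png',S[0]);cv2.imwrite('pics/w3.png',W[0])
s0=cv2.imread('pics/scene0.png')
cv2.imwrite('pics/c3.png',np.vstack([np.hstack([f(S[0],300,90,120,90,400,300),f(W[0],240,0,240,180,400,300)]),np.hstack([f(s0,328,155,40,30,400,300),f(s0,362,127,40,30,400,300)])]))
```

```text
[0.5258 0.2199 0.2413] [-179.7998   -0.0342  101.1562] [-0.0126  0.5287 -3.9107] [ 0.0434 -0.1175  0.0101]
```

View pics/c3.png

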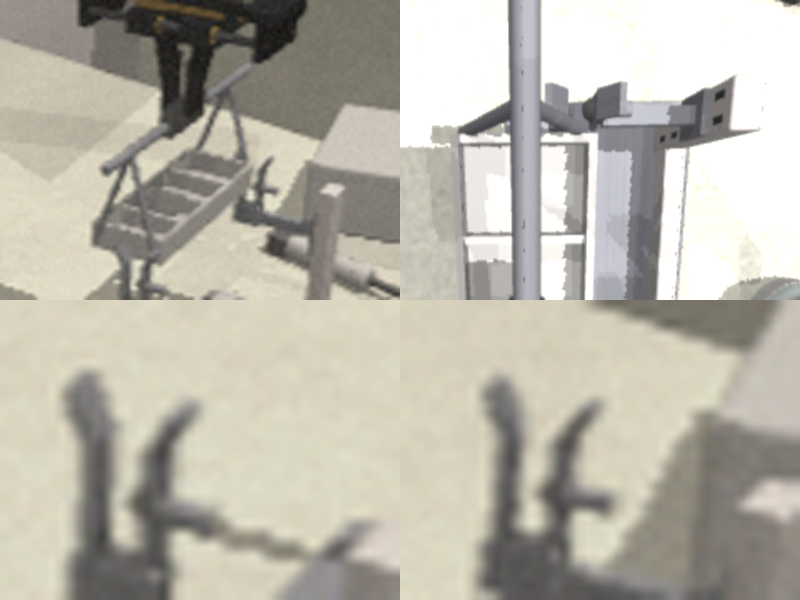

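The wrist crop shows the left hook's tips spanning full-res x 327–377 with midpoint (352,56). The scene crops give tip midpoints at (341.9,164) right and (376.7,136.5) left, and floors at (340.7,179.6) right and (375.2,151) left.

Run:
```python
from h import *
np.set_printoptions(precision=4,suppress=True)
S=cam('scene');W=cam('wrist')
for yaw in (11.2,11.8):
  u=np.array([np.cos(np.radians(yaw)),np.sin(np.radians(yaw)),0]);v=np.array([-u[1],u[0],0])
  O=np.array([.6349,.2317,0])-.083*u; print(yaw,'stand',O)
  for n,p in dict(tipL=(376.65,136.5),floorL=(375.2,151),catchL=(378,146.5),tipR=(341.9,164),floorR=(340.7,179.6),catchR=(343,175)).items():
    o,d=ray(S,p); X=o+d*((O-o)@u)/(d@u); print(n,X,'y',(X-O)@v)
  for z in (.18,.187,.195):
    X=onz(W,(351.9,56.4),z); print(z,X,(X-O)@u,(X-O)@v)
# rod by wrist: rod centre px at top of image
X=onz(W,(240+126/1.667,30),.256); print('rod',X)
```

```text
11.2 stand [0.5535 0.2156 0.    ]
tipL [0.5275 0.3469 0.1783] y 0.13385541695897935
floorL [0.5276 0.3461 0.1263] y 0.13306026799149356
catchL [0.5235 0.367  0.1344] y 0.15439348817301007
tipR [0.5748 0.1077 0.1834] y -0.10994757534687938
floorR [0.5754 0.1049 0.1339] y -0.11287180599900655
catchR [0.5728 0.1181 0.1428] y -0.09939477955491334
0.18 [0.5303 0.342  0.18  ] 0.001802031687792284 0.12848067030082988
0.187 [0.5298 0.3407 0.187 ] 0.0010474038972193428 0.12732733198889995
0.195 [0.5292 0.3392 0.195 ] 0.00018497213656458455 0.12600923106098005
11.8 stand [0.5537 0.2147 0.    ]
tipL [0.5254 0.3501 0.1766] y 0.1383394840543424
floorL [0.5255 0.3493 0.1245] y 0.1375204886703939
catchL [0.521  0.3709 0.1323] y 0.1595036049539668
tipR [0.5764 0.1057 0.1847] y -0.11141535527163504
floorR [0.577  0.1027 0.1354] y -0.11439450544890392
catchR [0.5742 0.1162 0.1441] y -0.10066113967043021
0.18 [0.5303 0.342  0.18  ] 0.003151905666414833 0.12932391321900105
0.187 [0.5298 0.3407 0.187 ] 0.002385241742746926 0.12817854044465357
0.195 [0.5292 0.3392 0.195 ] 0.0015090544014122013 0.12686954298825642
rod [0.5033 0.3366 0.256 ]
```

Run:
```python
from h import *
np.set_printoptions(precision=4,suppress=True)
S=cam('scene');W=cam('wrist')
print('wrist L in scene',proj(S,(.5298,.3407,.187)))
print('tipL',tri([ray(S,(376.65,136.5)),ray(W,(351,56.4))]))
# rod ends: predicted from tool pose vs scene image
o=env.get_obs();Rt=R.from_euler('xyz',o['tool_rot'],degrees=True).as_matrix()
for s in(1,-1): 
  p=o['tool_pos']+Rt@[s*.145,0,-.0145]; print('rod end',p,proj(S,p))
for s in (1,-1):
  p=o['tool_pos']+Rt@[s*.145,0,-.0145]; print(proj(W,p))
im=cv2.imread('pics/s3.png');cv2.imwrite('pics/c4.png',np.clip(np.hstack([cv2.resize(im[85:160,320:395],(400,400),interpolation=cv2.INTER_CUBIC),cv2.resize(im[150:225,315:390],(400,400),interpolation=cv2.INTER_CUBIC)])*1.2,0,255).astype(np.uint8))
```

```text
wrist L in scene [376.369  134.7781]
tipL (array([0.53  , 0.342 , 0.1805]), [np.float64(0.5), np.float64(0.5)])
rod end [0.4978 0.3621 0.2556] [373.9288 110.4749]
rod end [0.554  0.0776 0.2554] [330.1889 141.7973]
[314.5962 -29.192 ]
[315.2094 408.2064]
```

View pics/c4.png

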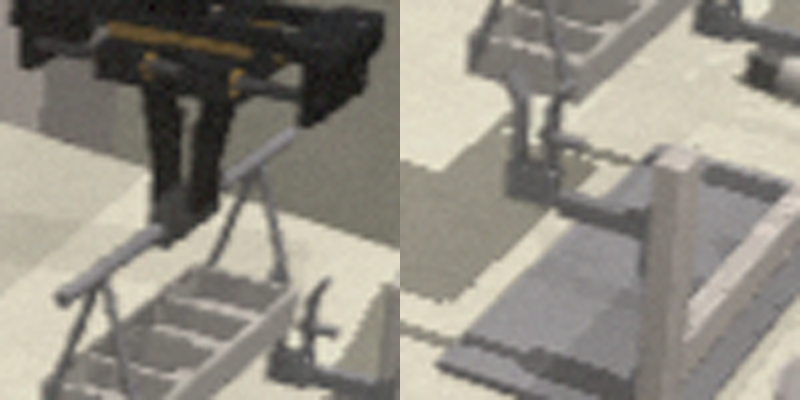

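Rod ends appear at scene (375.7,109.8) and (332.2,140.7), about 2 px from the prediction. The left hook's tips triangulate to (0.530,0.342,0.1805). I'll use the base plate edges for the stand's yaw and then solve for the right hook.

Run:
```python
from h import *
from scipy.optimize import brentq
np.set_printoptions(precision=4,suppress=True)
T=cam('top');S=cam('scene')
a,b,c=[onz(T,p,.008) for p in((222.5,241.25),(299.5,225),(292.5,188.75))]
yw=lambda d:np.degrees(np.arctan2(-d[0],d[1]))
print(a,b,c,'front',np.linalg.norm(a-b),yw(a-b),'side',np.linalg.norm(c-b),yw(np.array([-(c-b)[1],(c-b)[0]])))
L=np.array([.530,.342,.1805])
o,d=ray(S,(341.9,164)); f=lambda t:np.linalg.norm((o+d*t-L)[:2])-.25
for t0,t1 in((.5,.9),(.8,1.0),(.9,1.1),(1,1.3)):
  try: X=o+d*brentq(f,t0,t1); print(X,yw(L-X))
  except Exception as e: print(t0,f(t0),f(t1))
for x,y in((.5786,.0968),(.582,.0975)):
  print([ (q, S[0].shape and proj(S,(x,y,q))) for q in(.18,.19)])
```

```text
[0.4801 0.3511 0.008 ] [0.5434 0.061  0.008 ] [0.6847 0.0905 0.008 ] front 0.29691996930103237 12.316412972520046 side 0.1443511075922857 11.802428726616167
0.5 0.5933346085440505 0.24236637631828983
0.8 0.32952646209992253 0.15601186090221442
0.9 0.24236637631828983 0.07111348191485012
[0.5827 0.0976 0.19  ] 12.169021232248495
[(0.18, array([340.4439, 166.7803])), (0.19, array([340.5891, 163.6251]))]
[(0.18, array([341.5314, 167.0799])), (0.19, array([341.6816, 163.9222]))]
```

Call:
{"op": "servo_tool", "data": {
  "plan": [
    [0,[-0.4,1.5,0],[0,-1,-0.4]],
    [0,[-0.4,1.4,0],[0,-1.1,-0.5]],
    [0,[0,0,0],[0,0,0]],
    [0,[0,0,0],[0,0,0]],
    [0,[0,0,0],[0,0,0]]
  ]
}}

```text
time_s: 7.47
tool_pos: [0.5559, 0.2178, 0.2398]
tool_rot: [-179.6, 2.0, 102.1]
force: [0.4, 0.3, -4.8]
grip_width: 0.0134
```

Call:
{"op": "servo_tool", "data": {
  "plan": [
    [0,[0,0,1.5],[0,0,0]],
    [0,[0,0,1.5],[0,0,0]],
    [0,[0,0,1],[0,0,0]],
    [0,[0,0,0.3],[0,0,0]],
    [0,[0,0,0],[0,0,0]],
    [0,[0,0,0],[0,0,0]]
  ]
}}

```text
time_s: 7.97
tool_pos: [0.5532, 0.2164, 0.1963]
tool_rot: [-179.5, 2.0, 102.1]
force: [0.5, 0.4, -4.5]
grip_width: 0.0132
```

Run:
```python
from h import *
np.set_printoptions(precision=4,suppress=True)
f=lambda im,x,y,w,h,W,H:np.clip(cv2.resize(im[y:y+h,x:x+w],(W,H),interpolation=cv2.INTER_CUBIC)*1.2,0,255).astype(np.uint8)
S=cam('scene');T=cam('top');W=cam('wrist');o=env.get_obs();print(o['tool_pos'],o['tool_rot'],o['force'],o['wrist_torque'])
Rt=R.from_euler('xyz',o['tool_rot'],degrees=True).as_matrix()
for s in(.148,.128,-.122,-.142): 
  p=o['tool_pos']+Rt@[s,0,-.0145]; print(s,p,proj(S,p),proj(T,p),proj(W,p))
cv2.imwrite('pics/c5.png',np.vstack([np.hstack([f(S[0],300,100,120,90,400,300),f(W[0],240,0,160,120,400,300)]),np.hstack([f(T[0],255,175,60,45,400,300),f(S[0],322,145,40,30,400,300)])]))
```

```text
[0.5538 0.2168 0.1969] [-179.6286    1.9622  102.0606] [ 0.7031  0.1771 -4.9068] [ 0.0733 -0.08   -0.0175]
0.148 [0.5229 0.3619 0.2063] [378.9002 126.8387] [204.04   223.3192] [314.8745 -36.5996]
0.128 [0.5271 0.3424 0.207 ] [376.512  128.6572] [210.0184 222.0576] [314.927    9.9796]
-0.122 [0.5793 0.098  0.2155] [341.436 155.367] [284.7191 206.2946] [315.3511 385.7   ]
-0.142 [0.5835 0.0785 0.2162] [338.1324 157.8827] [290.6927 205.034 ] [315.3733 405.3692]
```

View pics/c5.png

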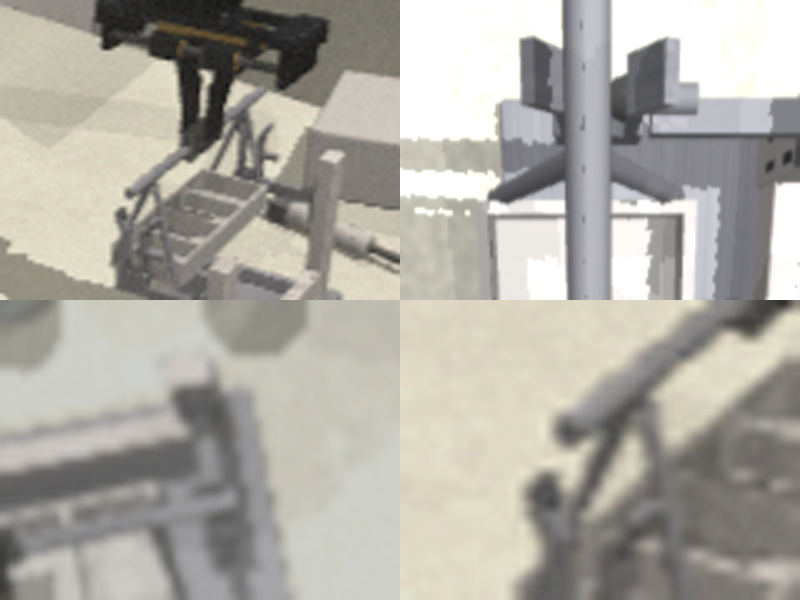

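The left flare is centred about 3.5 mm behind the rod, with the flare centre at crop x 602 and the rod at 588. The right side needs about +2 mm. I'll shift +3 mm and go down into the mouths.

Call:
{"op": "servo_tool", "data": {
  "plan": [
    [0,[0,0.3,0.3],[0,0,0]],
    [0,[0,0.05,0.8],[0,0,0]],
    [0,[0,0.05,0.8],[0,0,0]],
    [0,[0,0.05,0.7],[0,0,0]],
    [0,[0,0,0.2],[0,0,0]],
    [0,[0,0,0],[0,0,0]]
  ]
}}

```text
time_s: 8.62
tool_pos: [0.5596, 0.2172, 0.1671]
tool_rot: [-179.8, 1.9, 102.0]
force: [0.3, 0.1, -3.6]
grip_width: 0.013
```

```bash
python3 -c "
from h import *
o=env.get_obs();print(o['tool_pos'],o['tool_rot'],o['force'],o['wrist_torque'])"
```

```text
[0.55962874 0.21722529 0.16708124] [-179.75818571    1.93492169  102.04637713] [ 0.26154389  0.1174785  -3.61245433] [ 0.02810862 -0.04851625  0.01706537]
```

Call:
{"op": "servo_tool", "data": {
  "plan": [
    [0,[0,-0.25,0.2],[0,0,0]],
    [0,[0,0,0.4],[0,0,0]],
    [0,[0,0,0.4],[0,0,0]],
    [0,[0,0,0],[0,0,0]]
  ]
}}

```text
time_s: 8.95
tool_pos: [0.5564, 0.2161, 0.1557]
tool_rot: [-179.7, 1.9, 102.0]
force: [-0.2, -0.9, -3.8]
grip_width: 0.0134
```

```bash
cat > st.py <<'E'
from h import *
np.set_printoptions(precision=4,suppress=True)
o=env.get_obs();print(o['time_s'],o['tool_pos'],o['tool_rot'],o['force'],o['wrist_torque'],o['grip_width'])
E
python3 st.py
```

```text
8.95 [0.5564 0.2161 0.1557] [-179.6728    1.9398  102.0413] [-0.2284 -0.8681 -3.8254] [ 0.0518  0.045  -0.0357] 0.013352053981522461
```

Call:
{"op": "servo_tool", "data": {
  "plan": [
    [0,[0,0,0.3],[0,0,0]],
    [0,[0,0,0.3],[0,0,0]],
    [0,[0,0,0.2],[0,0,0]],
    [0,[0,0,0],[0,0,0]]
  ]
}}

```text
time_s: 9.28
tool_pos: [0.5565, 0.216, 0.1472]
tool_rot: [-179.7, 1.9, 102.0]
force: [0.3, -0.9, -4.0]
grip_width: 0.0134
```

```bash
python3 st.py
```

```text
9.2833 [0.5565 0.216  0.1472] [-179.7094    1.938   102.0454] [ 0.2946 -0.8843 -4.0146] [ 0.0317  0.0271 -0.0009] 0.013421666572468322
```

Call:
{"op": "servo_tool", "data": {
  "plan": [
    [0,[0,0,0.2],[0,0,0]],
    [0,[0,0,0.15],[0,0,0]],
    [0,[0,0,0.1],[0,0,0]]
  ]
}}

```text
time_s: 9.53
tool_pos: [0.5553, 0.2159, 0.1449]
tool_rot: [-179.6, 2.0, 102.1]
force: [-3.5, -0.4, 3.1]
grip_width: 0.0135
```

```bash
python3 st.py
```

```text
9.5333 [0.5553 0.2159 0.1449] [-179.5995    2.0399  102.1161] [-3.5053 -0.3941  3.1155] [-0.3708  0.3775  0.092 ] 0.013499271170375146
```

Call:
{"op": "servo_tool", "data": {
  "plan": [
    [0,[0,0,0.15],[0,0,0]]
  ]
}}

```text
time_s: 9.62
tool_pos: [0.5553, 0.2159, 0.1444]
tool_rot: [-179.6, 2.1, 102.1]
force: [-4.7, -2.6, 7.9]
grip_width: 0.0131
```

```bash
python3 st.py
```

```text
9.6167 [0.5553 0.2159 0.1444] [-179.6249    2.0777  102.1439] [-4.675  -2.5525  7.8615] [-0.7004  0.9282  0.0967] 0.013081967903395707
```

Call:
{"op": "servo_tool", "data": {
  "plan": [
    [0,[0,0,0.2],[0,0,0]]
  ]
}}

```text
time_s: 9.7
tool_pos: [0.5553, 0.216, 0.1439]
tool_rot: [-179.7, 2.1, 102.2]
force: [-6.2, -1.9, 10.5]
grip_width: 0.0132
```

```bash
python3 st.py
```

```text
9.7 [0.5553 0.216  0.1439] [-179.6576    2.1273  102.1629] [-6.1718 -1.8948 10.4809] [-0.9295  1.2925  0.1265] 0.01323835489970956
```

Call:
{"op": "servo_tool", "data": {
  "plan": [
    [0,[0,0,0.22],[0,-0.4,0]]
  ]
}}

```text
time_s: 9.78
tool_pos: [0.5553, 0.2157, 0.1434]
tool_rot: [-179.7, 2.6, 102.2]
force: [-5.6, -2.2, 8.7]
grip_width: 0.013
```

```bash
cat >> st.py <<'E'
t=np.radians(12.1);u=np.array([np.cos(t),np.sin(t),0]);v=np.array([-u[1],u[0],0]);F=o['force'];M=o['wrist_torque']
Fz=F[2]+4.3; m=M@u-.227*(F@v); print('Fz',Fz,'Fu,Fv',F@u,F@v,'R,L',Fz/2-m/.25,Fz/2+m/.25,'rodz R,mid,L',[round(1e3*(o['tool_pos'][2]+.0145-s*np.sin(np.radians(o['tool_rot'][1]))),1) for s in(-.122,.003,.128)])
E
python3 st.py
```

```text
9.7833 [0.5553 0.2157 0.1434] [-179.6781    2.5815  102.152 ] [-5.5535 -2.2489  8.6976] [-0.7472  1.1878  0.0705] 0.012995953021090039
Fz 12.997629952657913 Fu,Fv -5.901508702417428 -1.0348059438508368 R,L 7.485877203402403 5.5117527492555105 rodz R,mid,L [np.float64(163.4), np.float64(157.7), np.float64(152.1)]
```

Call:
{"op": "servo_tool", "data": {
  "plan": [
    [0,[0,0,0.25],[0,-0.4,0]]
  ]
}}

```text
time_s: 9.87
tool_pos: [0.5554, 0.2156, 0.1424]
tool_rot: [-179.7, 3.1, 102.2]
force: [-4.9, -2.0, 4.2]
grip_width: 0.0137
```

```bash
python3 st.py
```

```text
9.8667 [0.5554 0.2156 0.1424] [-179.7154    3.0535  102.1595] [-4.9154 -2.0397  4.1766] [-0.6412  1.0151  0.0401] 0.013670081443618436
Fz 8.476623581878176 Fu,Fv -5.233751457211488 -0.9639951077162041 R,L 5.019531836092645 3.4570917457855312 rodz R,mid,L [np.float64(163.4), np.float64(156.8), np.float64(150.1)]
```

Call:
{"op": "servo_tool", "data": {
  "plan": [
    [0,[0,0,0.25],[0,0,0]]
  ]
}}

```text
time_s: 9.95
tool_pos: [0.5554, 0.2161, 0.1406]
tool_rot: [-179.8, 3.1, 102.2]
force: [-1.2, 0.6, -0.7]
grip_width: 0.0134
```

```bash
python3 st.py
```

```text
9.95 [0.5554 0.2161 0.1406] [-179.7709    3.0754  102.2082] [-1.1913  0.572  -0.6936] [-0.1952  0.1997  0.0047] 0.01339521138649652
Fz 3.606397831359689 Fu,Fv -1.044930740908301 0.8090251717672434 R,L 3.1336581382293827 0.4727396931303063 rodz R,mid,L [np.float64(161.7), np.float64(155.0), np.float64(148.3)]
```

Call:
{"op": "servo_tool", "data": {
  "plan": [
    [0,[0,0,0.25],[0,0,0]]
  ]
}}

```text
time_s: 10.03
tool_pos: [0.556, 0.2163, 0.1383]
tool_rot: [-179.9, 3.1, 102.2]
force: [-0.6, 0.4, -1.5]
grip_width: 0.0133
```

```bash
python3 st.py
```

```text
10.0333 [0.556  0.2163 0.1383] [-179.8746    3.0644  102.2169] [-0.6279  0.4146 -1.5442] [-0.2337  0.0256 -0.1406] 0.01332314866488147
Fz 2.755842098464099 Fu,Fv -0.5270511480941554 0.5370075150596625 R,L 2.7582496066300783 -0.002407508165979344 rodz R,mid,L [np.float64(159.3), np.float64(152.6), np.float64(146.0)]
```

Call:
{"op": "servo_tool", "data": {
  "plan": [
    [0,[0,0,0.25],[0,0.3,0]],
    [0,[0,0,0.25],[0,0.2,0]],
    [0,[0,0,0.2],[0,0,0]]
  ]
}}

```text
time_s: 10.28
tool_pos: [0.5551, 0.2162, 0.1311]
tool_rot: [-179.8, 2.5, 102.1]
force: [-4.0, -1.5, 5.4]
grip_width: 0.0132
```

```bash
python3 st.py
```

```text
10.2833 [0.5551 0.2162 0.1311] [-179.7682    2.4708  102.1078] [-3.9648 -1.5412  5.3831] [-0.339   0.7144 -0.3491] 0.013162948405929194
Fz 9.68313447161743 Fu,Fv -4.199767964092869 -0.6758785189400555 R,L 4.9547705409340965 4.728363930683334 rodz R,mid,L [np.float64(150.8), np.float64(145.5), np.float64(140.1)]
```

Call:
{"op": "servo_tool", "data": {
  "plan": [
    [0,[0,0,0.2],[0,0,0]]
  ]
}}

```text
time_s: 10.37
tool_pos: [0.5552, 0.2159, 0.1289]
tool_rot: [-179.8, 2.4, 102.0]
force: [-1.6, -1.2, -3.1]
grip_width: 0.013
```

```bash
python3 st.py
python3 - <<'E'
from h import *
S=cam('scene')[0];W=cam('wrist')[0]
f=lambda im,x,y,w,h,W,H:np.clip(cv2.resize(im[y:y+h,x:x+w],(W,H),interpolation=cv2.INTER_CUBIC)*1.2,0,255).astype(np.uint8)
cv2.imwrite('pics/c6.png',np.vstack([np.hstack([f(S,325,145,40,30,400,300),f(S,360,115,40,30,400,300)]),np.hstack([f(W,240,0,160,120,400,300),f(S,300,100,120,90,400,300)])]))
E
```

```text
10.3667 [0.5552 0.2159 0.1289] [-179.7585    2.444   102.0377] [-1.6464 -1.1865 -3.1146] [ 0.1869  0.1775 -0.2651] 0.01303599927163379
Fz 1.1854397942248123 Fu,Fv -1.8585695709785415 -0.8150249357263472 R,L -1.0271259325964566 2.2125657268212686 rodz R,mid,L [np.float64(148.6), np.float64(143.3), np.float64(138.0)]
```

View pics/c6.png

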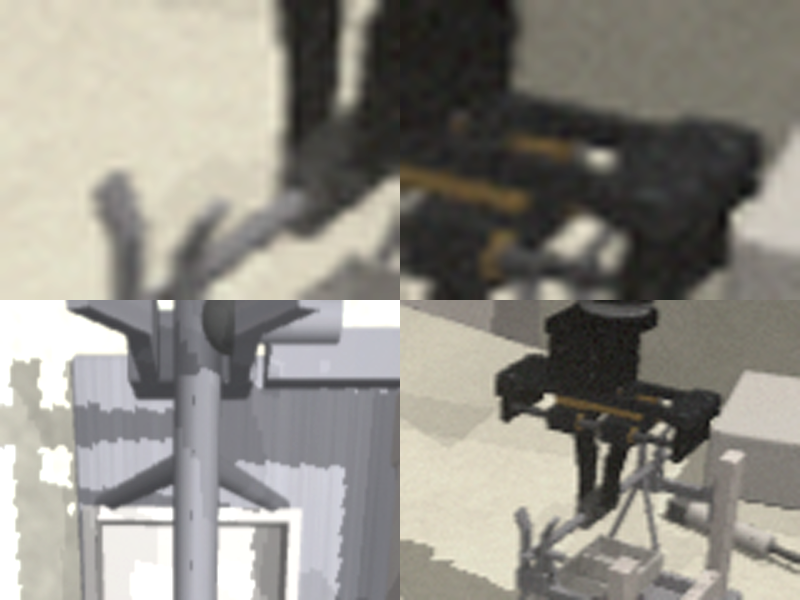

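The wrist view shows the left end down in the U with the round catch at crop (220,325), just over and behind the rod. The right end is between its prongs. I'll continue down gently.

Call:
{"op": "servo_tool", "data": {
  "plan": [
    [0,[0,0,0.2],[0,0,0]]
  ]
}}

```text
time_s: 10.55
tool_pos: [0.556, 0.2157, 0.1256]
tool_rot: [-179.8, 2.4, 102.1]
force: [-0.4, -0.9, -1.3]
grip_width: 0.0135
```

```bash
python3 st.py
```

```text
10.55 [0.556  0.2157 0.1256] [-179.8241    2.3907  102.0665] [-0.4405 -0.8645 -1.3456] [ 0.2796 -0.1078  0.0646] 0.01348970336352946
Fz 2.954426689070642 Fu,Fv -0.6119505770821068 -0.7529958072568241 R,L -0.20945405178751675 3.1638807408581586 rodz R,mid,L [np.float64(145.2), np.float64(140.0), np.float64(134.8)]
```

Call:
{"op": "servo_tool", "data": {
  "plan": [
    [0,[0,0,0.2],[0,0,0]]
  ]
}}

```text
time_s: 10.63
tool_pos: [0.5567, 0.2155, 0.1233]
tool_rot: [-179.9, 2.4, 102.0]
force: [-3.0, -1.1, 11.3]
grip_width: 0.0134
```

```bash
python3 st.py
```

```text
10.6333 [0.5567 0.2155 0.1233] [-179.8845    2.3716  102.0495] [-3.0042 -1.0842 11.2776] [0.0321 0.6757 0.0321] 0.013385550065512288
Fz 15.577627389709058 Fu,Fv -3.164700917841431 -0.43034932743445997 R,L 6.706078743235018 8.87154864647404 rodz R,mid,L [np.float64(142.8), np.float64(137.7), np.float64(132.5)]
```

Call:
{"op": "servo_tool", "data": {
  "plan": [
    [0,[0,0,0.2],[0,0,0]]
  ]
}}

```text
time_s: 10.72
tool_pos: [0.5571, 0.2156, 0.1231]
tool_rot: [-179.9, 2.4, 102.0]
force: [-7.2, -4.5, 22.1]
grip_width: 0.0133
```

```bash
python3 st.py
```

```text
10.7167 [0.5571 0.2156 0.1231] [-179.9284    2.3885  102.046 ] [-7.1968 -4.4911 22.1341] [-0.6122  1.7791 -0.0053] 0.01328494178383882
Fz 26.434108463286837 Fu,Fv -7.978331718950839 -2.8827694610545125 R,L 11.50207660905276 14.932031854234076 rodz R,mid,L [np.float64(142.7), np.float64(137.5), np.float64(132.3)]
```

Call:
{"op": "servo_tool", "data": {
  "plan": [
    [0,[0,-0.05,0.08],[0,0,0]]
  ]
}}

```text
time_s: 10.8
tool_pos: [0.5573, 0.2158, 0.1235]
tool_rot: [180.0, 2.4, 102.0]
force: [-0.1, -0.9, -0.5]
grip_width: 0.0134
```

```bash
python3 st.py
```

```text
10.8 [0.5573 0.2158 0.1235] [179.9802   2.381  102.0467] [-0.1476 -0.9473 -0.473 ] [0.1977 0.1181 0.0355] 0.013440699842369178
Fz 3.8270276088231974 Fu,Fv -0.3428883545420316 -0.8952690974504856 R,L 0.22845328938269294 3.5985743194405044 rodz R,mid,L [np.float64(143.0), np.float64(137.9), np.float64(132.7)]
```

Call:
{"op": "servo_tool", "data": {
  "plan": [
    [0,[0,-0.05,0.08],[0,0,0]]
  ]
}}

```text
time_s: 10.88
tool_pos: [0.5574, 0.2159, 0.1234]
tool_rot: [179.9, 2.4, 102.0]
force: [-1.7, -1.6, 3.0]
grip_width: 0.0134
```

```bash
python3 st.py
```

```text
10.8833 [0.5574 0.2159 0.1234] [179.9074   2.3806 102.0495] [-1.7171 -1.6368  3.003 ] [-0.0334  0.4297  0.0165] 0.01343774047404558
Fz 7.302985937709481 Fu,Fv -2.022014540964425 -1.2404945323224 R,L 2.2954821887451913 5.0075037489642895 rodz R,mid,L [np.float64(143.0), np.float64(137.8), np.float64(132.6)]
```

Call:
{"op": "servo_tool", "data": {
  "plan": [
    [0,[0,-0.05,0.14],[0,0.1,0]]
  ]
}}

```text
time_s: 10.97
tool_pos: [0.5575, 0.2159, 0.1232]
tool_rot: [179.8, 2.3, 102.1]
force: [-3.6, -2.2, 11.1]
grip_width: 0.0131
```

```bash
python3 st.py
```

```text
10.9667 [0.5575 0.2159 0.1232] [179.8262   2.2973 102.0572] [-3.5592 -2.2359 11.0938] [-0.2383  0.8493  0.0717] 0.01309281544187597
Fz 15.393839998084985 Fu,Fv -3.9488582090651034 -1.4401339704463445 R,L 6.609289851068114 8.784550147016871 rodz R,mid,L [np.float64(142.6), np.float64(137.6), np.float64(132.6)]
```

Call:
{"op": "servo_tool", "data": {
  "plan": [
    [0,[0,-0.05,0.14],[0,0.1,0]]
  ]
}}

```text
time_s: 11.05
tool_pos: [0.5575, 0.216, 0.1232]
tool_rot: [179.8, 2.2, 102.1]
force: [-3.6, -2.4, 9.3]
grip_width: 0.0134
```

```bash
python3 st.py
```

```text
11.05 [0.5575 0.216  0.1232] [179.7515   2.2137 102.0571] [-3.6327 -2.368   9.2949] [-0.2506  0.8585 -0.0084] 0.013377326515593233
Fz 13.594919869244997 Fu,Fv -4.048379056097104 -1.5539022716786968 R,L 5.646975749328754 7.947944119916243 rodz R,mid,L [np.float64(142.5), np.float64(137.6), np.float64(132.8)]
```

Call:
{"op": "servo_tool", "data": {
  "plan": [
    [0,[0,-0.06,0.18],[0,0.05,0]],
    [0,[0,-0.06,0.18],[0,0.05,0]],
    [0,[0,-0.06,0.18],[0,0.05,0]]
  ]
}}

```text
time_s: 11.3
tool_pos: [0.5576, 0.216, 0.1233]
tool_rot: [179.5, 2.1, 102.1]
force: [-3.9, -2.2, 9.9]
grip_width: 0.0133
```

```bash
python3 st.py
```

```text
11.3 [0.5576 0.216  0.1233] [179.4605   2.1483 102.0544] [-3.8503 -2.2459  9.8927] [-0.3369  0.868   0.0373] 0.013288122530104645
Fz 14.192742880462152 Fu,Fv -4.235519373421127 -1.3889438589443222 R,L 6.425001953052799 7.767740927409353 rodz R,mid,L [np.float64(142.3), np.float64(137.7), np.float64(133.0)]
```

Call:
{"op": "servo_tool", "data": {
  "plan": [
    [0,[0,-0.06,0.23],[0.1,0.03,0]],
    [0,[0,-0.06,0.25],[0.1,0.03,0]],
    [0,[0,-0.06,0.25],[0.1,0.03,0]]
  ]
}}

```text
time_s: 11.55
tool_pos: [0.5576, 0.216, 0.1232]
tool_rot: [179.5, 2.2, 102.0]
force: [-5.5, -3.0, 14.0]
grip_width: 0.0134
```

```bash
python3 st.py
```

```text
11.55 [0.5576 0.216  0.1232] [179.4623   2.2114 102.0446] [-5.4723 -3.0404 14.0125] [-0.494   1.2185 -0.0167] 0.013356811684023516
Fz 18.312493344220652 Fu,Fv -5.988088004757604 -1.8257780694598413 R,L 8.408703847877522 9.90378949634313 rodz R,mid,L [np.float64(142.4), np.float64(137.6), np.float64(132.7)]
```

Lean is now about 14 N and near even, at 8.4 N right and 9.9 N left. I'll hold it for just over a second.

Call:
{"op": "servo_tool", "data": {
  "plan": [
    [0,[0,-0.06,0.26],[0.1,0.04,0]],
    [0,[0,-0.06,0.26],[0.1,0.04,0]],
    [0,[0,-0.06,0.26],[0.1,0.04,0]],
    [0,[0,-0.06,0.26],[0.1,0.04,0]],
    [0,[0,-0.06,0.26],[0.1,0.04,0]],
    [0,[0,-0.06,0.26],[0.1,0.04,0]],
    [0,[0,-0.06,0.26],[0.1,0.04,0]]
  ]
}}

```text
time_s: 12.13
tool_pos: [0.5576, 0.2159, 0.1232]
tool_rot: [179.5, 2.3, 102.0]
force: [-5.2, -3.3, 14.6]
grip_width: 0.0131
```

```bash
python3 st.py
```

```text
12.1333 [0.5576 0.2159 0.1232] [179.4554   2.3381 102.0276] [-5.1589 -3.2988 14.6206] [-0.4851  1.3156 -0.0157] 0.013121241268767753
Fz 18.920558551723833 Fu,Fv -5.73582356135395 -2.1441092596498104 R,L 8.307747600798168 10.612810950925665 rodz R,mid,L [np.float64(142.7), np.float64(137.6), np.float64(132.5)]
```

Call:
{"op": "servo_tool", "data": {
  "plan": [
    [0,[0,-0.06,0.26],[0.1,0.04,0]],
    [0,[0,-0.06,0.26],[0.1,0.04,0]],
    [0,[0,-0.06,0.26],[0.1,0.04,0]],
    [0,[0,-0.06,0.26],[0.1,0.04,0]],
    [0,[0,-0.06,0.26],[0.1,0.04,0]],
    [0,[0,-0.06,0.26],[0.1,0.04,0]],
    [0,[0,-0.06,0.26],[0.1,0.04,0]]
  ]
}}

```text
time_s: 12.72
tool_pos: [0.5576, 0.2159, 0.1232]
tool_rot: [179.4, 2.5, 102.0]
force: [-6.2, -3.3, 15.3]
grip_width: 0.0135
```

```bash
python3 st.py
```

```text
12.7167 [0.5576 0.2159 0.1232] [179.4475   2.4575 102.0082] [-6.1842 -3.3121 15.2835] [-0.4768  1.2611  0.0214] 0.01351568285346784
Fz 19.583516821237662 Fu,Fv -6.741085147845369 -1.9421796819278423 R,L 8.835620079319051 10.74789674191861 rodz R,mid,L [np.float64(142.9), np.float64(137.6), np.float64(132.2)]
```

Call:
{"op": "servo_tool", "data": {
  "plan": [
    [0,[0,0,0.05],[0,0,0]],
    [0,[0,0,0],[0,0,0]],
    [0.6,[0,0,0],[0,0,0]],
    [0.6,[0,0,0],[0,0,0]],
    [0.6,[0,0,0],[0,0,0]],
    [0.6,[0,0,0],[0,0,0]],
    [0.6,[0,0,0],[0,0,0]],
    [0.6,[0,0,0],[0,0,0]],
    [0.6,[0,0,0],[0,0,0]]
  ]
}}

```text
time_s: 13.47
tool_pos: [0.5593, 0.2165, 0.1223]
tool_rot: [179.2, 2.4, 102.1]
force: [-0.1, -0.2, -0.8]
grip_width: 0.0487
```

```bash
python3 st.py
```

```text
13.4667 [0.5593 0.2165 0.1223] [179.2161   2.4125 102.0603] [-0.0573 -0.193  -0.7607] [ 0.0243 -0.1049  0.0475] 0.048726796662493854
Fz 3.5392959484548587 Fu,Fv -0.09645229479055767 -0.17673160940908833 R,L 1.601894909679943 1.9374010387749157 rodz R,mid,L [np.float64(142.0), np.float64(136.7), np.float64(131.4)]
```

Released with no force on the tool. Now straight up and away.

Call:
{"op": "servo_tool", "data": {
  "plan": [
    [0.6,[0,-0.1,-1],[0,0,0]],
    [0.6,[0,0,-2],[0,0,0]],
    [0.6,[0,0,-3],[0,0,0]],
    [0.6,[0,0,-3.5],[0,0,0]],
    [0.6,[0,0,-3.5],[0,0,0]],
    [0.6,[0,0,-2],[0,0,0]],
    [0.6,[-3,-2,-1],[0,0,0]],
    [0.6,[-3.5,-2,0],[0,0,0]],
    [0.6,[-3.5,-2,0],[0,0,0]],
    [0.6,[-3.5,-1,0],[0,0,0]],
    [0.6,[-3.5,0,0],[0,0,0]],
    [0.6,[-3.5,0,0],[0,0,0]],
    [0.6,[-3.5,0,0],[0,0,0]],
    [0.6,[0,0,0],[0,0,0]],
    [0.6,[0,0,0],[0,0,0]],
    [0.6,[0,0,0],[0,0,0]]
  ]
}}

```text
time_s: 14.8
tool_pos: [0.5347, -0.0309, 0.3103]
tool_rot: [178.7, 2.6, 102.8]
force: [-0.3, -0.8, -0.2]
grip_width: 0.0521
```

```bash
python3 st.py
python3 - <<'E'
from h import *
S=cam('scene')[0];T=cam('top')[0]
f=lambda im,x,y,w,h,W,H:np.clip(cv2.resize(im[y:y+h,x:x+w],(W,H),interpolation=cv2.INTER_CUBIC)*1.2,0,255).astype(np.uint8)
cv2.imwrite('pics/c7.png',np.vstack([np.hstack([f(S,325,145,48,36,400,300),f(S,360,120,48,36,400,300)]),np.hstack([f(S,180,90,280,210,400,300),f(T,160,120,320,240,400,300)])]))
E
```

```text
14.8 [ 0.5347 -0.0309  0.3103] [178.7037   2.5809 102.7589] [-0.299  -0.8102 -0.2493] [ 0.0272 -0.0468  0.0163] 0.05214363805563141
Fz 4.050687450440225 Fu,Fv -0.4621856957174824 -0.7295614406843433 R,L 1.295688822234842 2.7549986282053824 rodz R,mid,L [np.float64(330.3), np.float64(324.6), np.float64(319.0)]
```

View pics/c7.png

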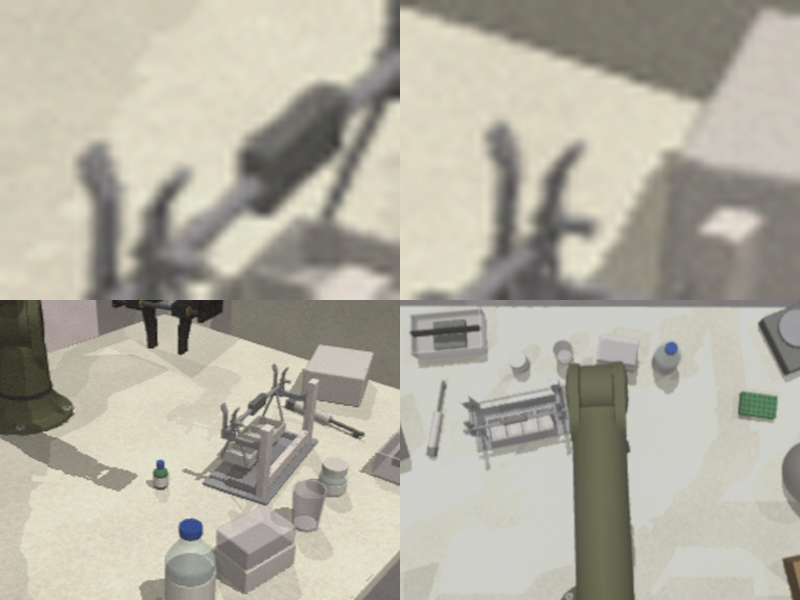

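The shelf hangs in both hooks, the grip is at scene (360.4,163), the left rod lies low in the U under its catch, and the bystanders stand where they were. A last look at the right end, plus a numeric check of the rod height.

Run:
```python
from h import *
C=cam('scene');S=C[0]
v=np.array([-np.sin(np.radians(12.1)),np.cos(np.radians(12.1)),0]);c=np.array([.5568,.2189,.1375])
for s,dz in((0,.002),(-.145,-.0052-.0008),(.145,.0-.006)):
  z=c[2]+(dz if s==0 else -s*np.tan(np.radians(2.4))); p=c+v*s;print(s,proj(C,(p[0],p[1],z)),'if on catch',proj(C,(p[0],p[1],z+.022)))
cv2.imwrite('pics/c8.png',np.clip(cv2.resize(S[150:195,325:385],(800,600),interpolation=cv2.INTER_CUBIC)*1.3,0,255).astype(np.uint8))
```

```text
0 [359.43575932 162.8345124 ] if on catch [359.90256005 156.4244079 ]
-0.145 [337.8684115  181.51180164] if on catch [338.16318997 174.69244941]
0.145 [377.54553864 148.14794266] if on catch [378.12738556 142.12576748]
```

View pics/c8.png

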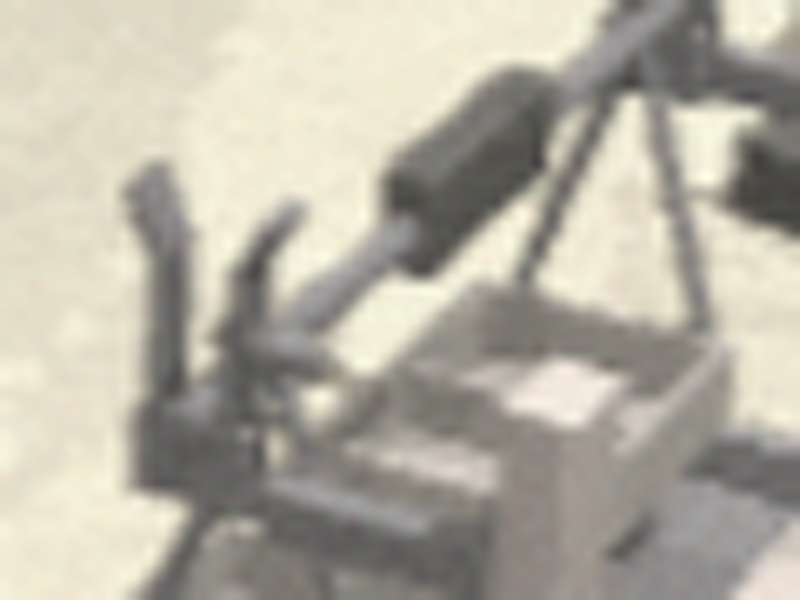

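The right end lies at the bottom of its U at crop (200,395), below the catch. The grip is at row 163, against 162.8 expected at home and 156.4 if resting on the catches. Handing in.

```bash
python3 -c "
from cell import env
print(env.sign_off())"
```

```text
the job is handed in; nothing more can be done
None
```

The shelf is hanging in both hooks, fully home, and the job is handed in at about 15 s on the robot's clock, within the 64 s limit.

- **Hanging:** I gripped the shelf by its grey block, carried it to the stand and tilted the rod about 2.4° to match the hooks. The right hook is roughly 10 mm higher than the left. The rod then went past both catches and landed at about 143 mm (right) and 132 mm (left).
- **Lean test:** I leaned with 14 to 15 N for a bit over a second. The estimated loads were about 8.5 N on the right hook and 10.5 N on the left, so slightly left-heavy.
- **Peak load:** When the rod landed, the push briefly reached 22 N before I eased off. That was an estimated 15 N on the more loaded hook, under the 25 N limit. Forces were read at the end of each step, so a short spike between readings could have been missed.
- **Last checks:** The camera shows both rod ends low in their hooks, with the catches above them. The grip sits at image row 163, against 162.8 expected when home and 156.4 if it were resting on the catches. The arm is clear of the shelf, and the other items in view look undisturbed.
- **Disagreement:** My first estimates of the hook positions from the fixed cameras were off by up to about 1 cm. I corrected them with the wrist camera before inserting the rod.

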